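# Shut and latch the instrument case

## Robot

A 6-joint arm with a two-finger parallel gripper is mounted at the origin on the work surface. World frame = base frame: x ahead of the robot, y to its left, z up, the work surface at z = 0. Lengths are in m, angles in rad, forces in N, time in s.
With the tool pointing down it reaches from about 0.3 to 0.95 m from the base axis. Payload 3.1 kg.
Tool frame: the origin (TCP) lies on the mounting face of the last link; the fingertips stand 173 mm ahead of it and the grasp point (between the pads) lies 155 mm ahead of it; z points along the fingers, y is the line along which they close (so a half turn about z gives the same grasp; the last joint's range is limited). The gripper opens to 85 mm and grips with 20 to 120 N. Pads are 22 mm wide; open, the fingers measure 114 mm over their backs; the gripper's body (76 mm by 85 mm) begins 54 mm behind the grasp point. The pads swing forward as they close: fully open they stand 13 mm farther back than shut.
Start: joints at [1.186, 0.308, 1.634, -0, 1.2, -0.07], TCP at [0.194, 0.594, 0.405] pointing down, gripper open.
Joint ranges: [-3.06, 3.06], [-0.79, 1.96], [0.05, 2.63], [-1.19, 4.34], [0.05, 2.64], [-2.94, 2.94]. Speed limits (rad/s): [2.79, 2.79, 3.14, 3.14, 3.14, 3.14].

## Interface

Orientations are given as a 3x3 rotation matrix whose columns are the frame's x, y, z axes.
In Python, from plant import get_obs, grab_frame, camera_info, workorder gives the robot as it stands. The module is installed in compiled form; this text tells all that it offers.
- The arm moves only by the tool move_arm, never from a script. Its argument "moves" is a list of rows, each a list of 7 numbers: the shift along the tool's x, y, z in mm, then the turn, a rotation vector about the tool's x, y, z in rad, then the opening, from 0 (shut) to 1 (fully open). A call has 1 to 8 rows; each row shifts and turns the commanded pose from where the row before left it, along the tool's axes as they then stand; what a row does not reach is not made up. A row lasts 1/8 s, in which the tool goes at most 62.5 mm and 10.7 degrees, less where a joint would pass 70% of its speed; a pose out of reach is approached as far as the arm can. A call is refused whole if a number of a shift passes 62.5 or a number of a turn 0.188, either way. A call with a gripper value outside its range is refused whole. The fingers move at their own pace and stop on an object; "force" is the grip in N (left out, the last holds). Time passes only in rows, so rows that do not move let the fingers close. It gives the time, the measured TCP pose, the force, the opening and the grip force at its end, in the units of the state.
- get_obs(): the state, without advancing time (a new reading comes with each control period).
- grab_frame(name): name is "side" or "top" or "wrist"; returns the picture (480x640x3 uint8, red, green, blue); there is no depth.
- camera_info(name): a dict with "mtx" (3x3 intrinsics, pixels), "view" (4x4, takes a point from world to camera coordinates); the wrist camera has in their place "hand_eye" (4x4, takes a point from camera to tool coordinates, whose origin is the TCP and whose axes are the flange's). Camera axes: x right, y down, z forward; pixel columns grow to the right and rows downward; lengths in m; the calibration is good to about 2 mm. A picture is of the moment at which its call begins: read the wrist's pose just before it. camera_info takes no time and is no camera call.
- workorder.sign_off(): hands the job in; it is judged then, once.
The state is a dict: "time": time; "qpos": joint angles; "joint_vel": joint speeds; "tau": joint torques, N m; "tool_pos": TCP position; "eef_rot": TCP orientation; "force": force on the tool from outside, world axes, zero at the start; "torque": the same for the moment, N m; "gripper_width": finger opening in m; "gripper_force": force on a finger pad.
Only numpy, scipy, OpenCV 4.12 (cv2) and the standard library are available. Lean on these libraries where they do the work, as an engineer would, in place of code of your own. Each camera call takes 0.05 s, during which the arm holds its last target. There are 200 camera calls.

## Task

With the fingertips alone, gently push the open blue lid of the instrument case down from its outer side until it is fully shut, and only then push the orange catch on its front all the way to the left so that it latches over the lid's tab. Do not pinch the lid or the catch or shove them hard. Leave the parts in the case and the other things on the bench where they are.

Things in the scene. Friction and masses are not known exactly. Their poses are not given: they have to be found in the camera images.
- case: black instrument case with a tray 130 (x) x 240 (y) x 56 mm high, fastened to the bench; origin under the tray's centre; its x axis points from the catch side (front, towards the robot) to the hinge side, y to the left, z up. An aluminium track, 20 mm deep (x), runs along the outside of the front wall from y = -110 to +40 mm, top at z = 50 mm
- case_hinge (a point): middle of the lid's hinge line, at x = +65, y = 0, z = 58 mm in the case's frame; the hinge axis runs along the case's y
- lid (a joint): blue lid, plate 130 deep x 240 wide x 12 mm thick, hinged along the case's far side; rad: 0 = shut, 1.57 = upright, more = leaning away from the robot (stop at 1.9). Hinge line in the plane of its inner face. Starts open at 1.25 to 1.75. The stiff hinge stays where left and takes 1 to 5 N at the free edge to move. Gasket under it; shut, its outer face is 70 mm above the bench
- lid_edge (a point): middle of the lid's free edge, on its outer face (the face that looks up when shut, away from the robot when upright); 130 mm from the hinge line. The inner face has a grey lining 116 x 226 x 4 mm: do not press or pinch it. A steel tab 24 mm wide sticks 15 mm out of the middle of its free edge, for the catch
- catch_slide (a joint): orange sliding catch on the track in front of the case; value in m along the case's +y (left): 0 = fully unlatched (right), 0.045 = its stop, fully latched, tongue over the lid's tab. Starts at 0 to 0.012. Stays where it is left, needs about 2 N to slide
- catch: the catch's orange thumb piece with its tongue (see catch_top); origin at its foot on the track, 55 mm below catch_top; axes as the case
- catch_top (a point): centre of the top of the catch's upright thumb piece, a post 18 (x) x 16 (y) mm rising 55 mm from the track to 105 mm above the bench; at x = -75 mm in the case's frame and y = -68 mm plus catch_slide. A tongue reaches 38 mm left of this point, 71 to 77 mm above the bench
- coupling: black rubber hose coupling standing upright, 56 mm wide, 88 mm high, origin under its centre; stands beside the case; leave alone
- jar: small jar with red cap, 56 mm wide, 70 mm high, origin under its centre; stands beside the case; leave alone
- carton: small cardboard carton 130 x 100 x 80 mm, origin under its centre; leave alone
- spray_can: spray can with yellow label, 64 mm wide, 160 mm high, origin under its centre; leave alone
- screwdriver: red-handled screwdriver, about 200 mm long, lying along y on the bench beyond the case; leave alone
- mug: white mug, 80 mm wide, 90 mm high, origin under its centre; leave alone
- insert_nut: steel union nut, 48 mm wide, 28 mm high, lying in the right half of the case's tray; stays in the case
- insert_nozzle: brass nozzle, 40 mm wide, 34 mm high, standing in the left half of the case's tray; stays in the case

How it is judged:
By the outcome, as a careful person would: the job done as asked, in the order asked, and still so for the second after the job is handed in, with the robot touching nothing.
It also fails if it takes over 48 s, if anything falls off the work surface, if the arm or the gripper's body presses on something with over 40 N, if the wrist force passes 120 N, or if a joint passes its speed limit or range.

## Working session

There is one attempt and no reset: what is moved stays moved. The work goes in short steps, Python scripts to look and compute and a tool call to move; the robot and the scene stay as the last step left them, time stands still between calls to the robot, and variables do not carry over. Pictures are saved under pics/ and viewed, at most 10 in all, crops included, and the job is handed in when it is done.

Besides the shell and the picture viewer there is one more tool, called after "Call:" as name(argument=value, ...), one argument or row to a line, values as JSON. move_arm: Moves the arm, as the interface text tells. Its arguments: {"type":"object","properties":{"moves":{"type":"array"},"force":{"type":"number"}},"required":["moves"]}

```bash
mkdir -p pics
python3 - <<'E'
from plant import *
import cv2,numpy as np
o=get_obs();print({k:np.round(v,3).tolist() for k,v in o.items()})
for n in ("side","top"):
    cv2.imwrite(f"pics/{n}0.png",grab_frame(n)[:,:,::-1]);c=camera_info(n);print(n,np.round(c["mtx"],1).tolist(),np.round(c["view"],3).tolist())
E
```

```text
{'time': 0.0, 'qpos': [1.186, 0.309, 1.635, 0.0, 1.2, -0.07], 'joint_vel': [0.001, -0.001, -0.001, 0.0, -0.0, 0.001], 'tau': [-0.0, -41.525, -27.666, 0.0, 0.01, -0.0], 'tool_pos': [0.193, 0.594, 0.403], 'eef_rot': [[-0.951, 0.31, -0.001], [0.31, 0.951, -0.002], [0.0, -0.002, -1.0]], 'force': [0.59, 0.287, -0.116], 'torque': [-0.02, 0.02, -0.003], 'gripper_force': 0.0, 'gripper_width': 0.086}
side [[538.9, 0.0, 316.0], [0.0, 538.9, 245.0], [0.0, 0.0, 1.0]] [[-0.824, -0.566, 0.005, 0.503], [-0.414, 0.597, -0.687, 0.329], [0.386, -0.568, -0.727, 1.246], [0.0, 0.0, 0.0, 1.0]]
top [[588.6, 0.0, 321.8], [0.0, 588.6, 237.1], [0.0, 0.0, 1.0]] [[0.027, -1.0, 0.0, -0.042], [-0.996, -0.026, -0.088, 0.645], [0.088, 0.002, -0.996, 1.635], [0.0, 0.0, 0.0, 1.0]]
```

View pics/side0.png

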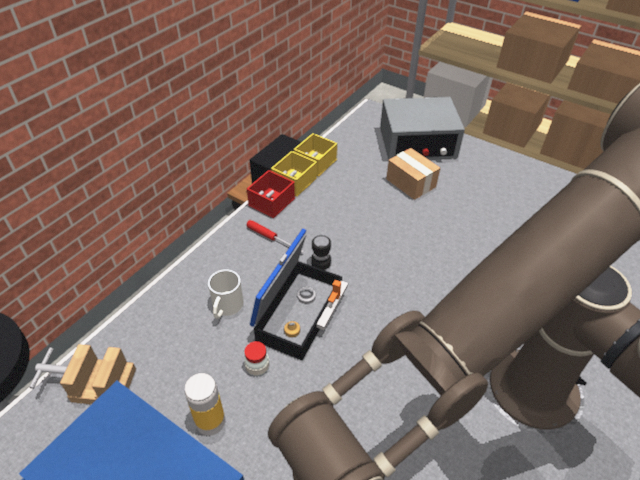

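View pics/top0.png

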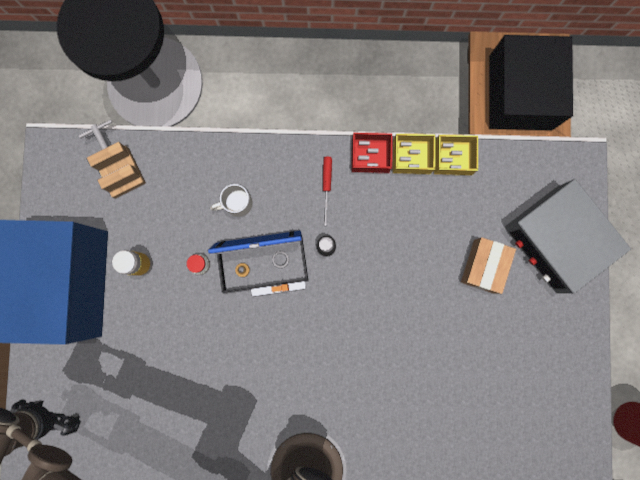

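The top view shows the case around (263,262), the catch at (280,289), the jar (196,264) left of it, the coupling (326,245) right of it, the mug (235,199) and the screwdriver (327,190) behind. Next I zoom in.

Run:
```python
import cv2
a=cv2.imread("pics/top0.png")[180:310,180:345];cv2.imwrite("pics/c1.png",cv2.resize(a,None,fx=4.6,fy=4.6,interpolation=2))
a=cv2.imread("pics/side0.png")[215:375,195:375];cv2.imwrite("pics/c2.png",cv2.resize(a,None,fx=3.7,fy=3.7,interpolation=2))
```

```text
(no output)
```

View pics/c1.png

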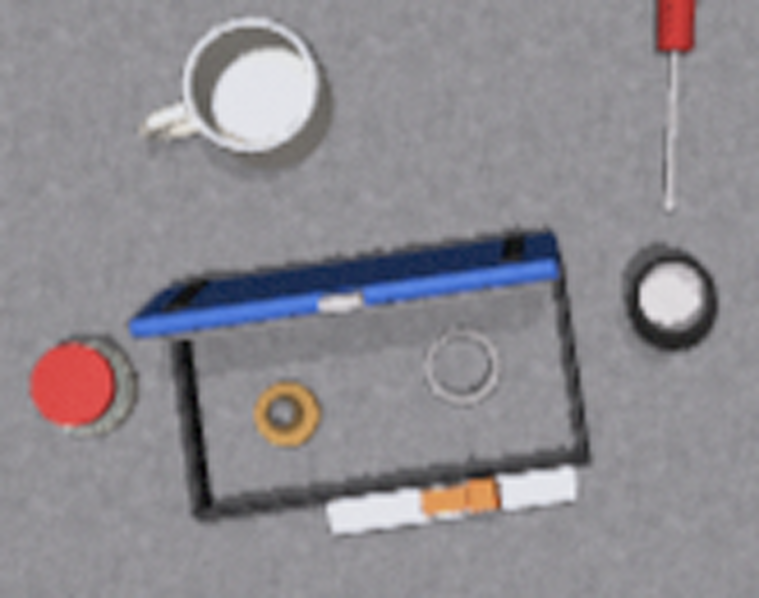

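View pics/c2.png

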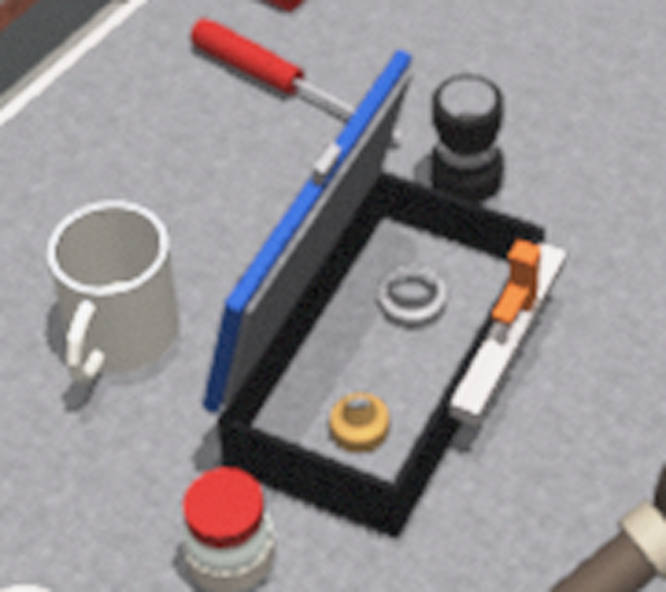

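Crops: lid leans towards the robot (outer face seen above the bright edge; tab at crop1 (340,300), crop2 (327,165)); track front corners at crop1 (330,533), (576,497); post top at crop1 about (482,494), crop2 (526,247); gap to the coupling and jar at the case's sides.

```bash
cat > h.py <<'E'
import numpy as np,cv2
from plant import *
I={n:camera_info(n) for n in("side","top")}
def ray(n,p):
    c=I[n];R=c["view"][:3,:3];t=c["view"][:3,3]
    return -R.T@t, R.T@np.linalg.solve(c["mtx"],[p[0],p[1],1.])
def onz(n,p,z):
    C,d=ray(n,p);return C+d*(z-C[2])/d[2]
def tri(a,b):
    C1,d1=ray("top",a);C2,d2=ray("side",b)
    s,_,_,_=np.linalg.lstsq(np.c_[d1,-d2],C2-C1,rcond=None)
    A=C1+d1*s[0];B=C2+d2*s[1];return (A+B)/2,np.linalg.norm(A-B)
def c1(p):return ((np.array(p)+.5)/4.6-.5+180)
def c2(p):return ((np.array(p)+.5)/3.7-.5+[195,215])
E
python3 - <<'E'
from h import *
np.set_printoptions(precision=4,suppress=True)
im=cv2.imread("pics/top0.png")
def mask(lo,hi,x0,y0,x1,y1):
    h=cv2.cvtColor(im,cv2.COLOR_BGR2HSV);m=cv2.inRange(h,lo,hi);z=np.zeros_like(m);z[y0:y1,x0:x1]=m[y0:y1,x0:x1];return z
w=mask((0,0,190),(180,40,255),245,278,312,300);r=cv2.minAreaRect(cv2.findNonZero(w));print("track px",r,cv2.boxPoints(r).tolist())
for p in cv2.boxPoints(r):print(" ",onz("top",p,.05))
o=mask((5,120,120),(22,255,255),265,278,295,300);r=cv2.minAreaRect(cv2.findNonZero(o));print("orange",r)
FL,FR=onz("top",c1((330,533)),.05),onz("top",c1((576,497)),.05);RL,RR=onz("top",c1((327,505)),.05),onz("top",c1((576,467)),.05)
print(FL,FR,np.linalg.norm(FL-FR));y=FL-FR+RL-RR;y/=np.linalg.norm(y);x=np.cross(y,[0,0,1]);yaw=np.arctan2(x[1],x[0]);
M=(FL+FR+RL+RR)/4;O=M+.075*x+.035*y;O[2]=0;print("yaw",yaw,"O",O)
R=np.c_[x,y,[0,0,1]]
cf=lambda p:R.T@(p-O)
for n,a,b in(("tab",(340,300),(327,165)),("post",(482,494),(526,247)),("lid R",(557,268),(403,57)),("lidL",(135,326),(237,300))):
    P,e=tri(c1(a),c2(b));print(n,P,"case",cf(P),"err",e)
for n,p in(("caseFL",(203,518)),("caseFR",(588,462))):print(n,cf(onz("top",c1(p),.056)))
print("post top",cf(onz("top",c1((484,494)),.105)))
for n,p,z in(("coup",(671,295),.088),("jar",(72,384),.07),("mug",(253,85),.09),("sd tip",(669,207),0.005)):print(n,cf(onz("top",c1(p),z)),onz("top",c1(p),z))
E
```

```text
track px ((277.75, 288.75006103515625), (6.788224220275879, 53.88153839111328), 81.8698959350586) [[250.60000610351562, 289.2000732421875], [303.94000244140625, 281.580078125], [304.8999938964844, 288.300048828125], [251.55999755859375, 295.9200439453125]]
  [0.4941 0.1679 0.05  ]
  [0.519 0.021 0.05 ]
  [0.5006 0.0178 0.05  ]
  [0.4757 0.1645 0.05  ]
orange ((279.858642578125, 287.303466796875), (6.2284111976623535, 16.110824584960938), 85.2363510131836)
[0.4769 0.1652 0.05  ] [0.5024 0.018  0.05  ] 0.14933263586433881
yaw 0.1745496456648193 O [0.5661 0.1398 0.    ]
tab [0.6056 0.1465 0.1929] case [ 0.0401 -0.0002  0.1929] err 0.0034712412719296133
post [0.5015 0.0704 0.1077] case [-0.0756 -0.0571  0.1077] err 0.002300159072642018
lid R [0.629  0.0286 0.1785] case [ 0.0427 -0.1205  0.1785] err 0.00045683089240350854
lidL [0.5882 0.26   0.1874] case [0.0427 0.1145 0.1874] err 0.004198673410774317
caseFL [-0.0634  0.1137  0.056 ]
caseFR [-0.0643 -0.1192  0.056 ]
post top [-0.0747 -0.0578  0.105 ]
coup [ 0.0254 -0.1828  0.088 ] [ 0.6228 -0.0358  0.088 ]
jar [0.0267 0.1781 0.07  ] [0.5615 0.3199 0.07  ]
mug [0.1858 0.0446 0.09  ] [0.7413 0.216  0.09  ]
sd tip [ 0.0862 -0.1912  0.005 ] [ 0.6842 -0.0335  0.005 ]
```

```bash
cat >> h.py <<'E'
from scipy.spatial.transform import Rotation as Ro
yaw=.1745;O=np.array([.566,.138,0]);cx=np.array([np.cos(yaw),np.sin(yaw),0]);cy=np.array([-np.sin(yaw),np.cos(yaw),0])
RT=np.c_[-cx,cy,[0,0,-1]]
W=lambda x,y,z:O+cx*x+cy*y+np.array([0,0,z+.173])   # TCP for a fingertip point in case frame
def state():
    o=get_obs();p=o["tool_pos"];q=p+o["eef_rot"]@[0,0,.173]-O
    print("t",round(o["time"],2),"tip case mm",np.round(1e3*np.array([q@cx,q@cy,q[2]]),1),"rot err",np.round(Ro.from_matrix(o["eef_rot"].T@RT).as_rotvec(),3),"F",np.round(o["force"],1),"q",np.round(o["qpos"],2));return o
def plan(wps):
    o=get_obs();p=o["tool_pos"].copy();R=o["eef_rot"].copy()
    for w,n in wps:
        d=(w-p)/n;rv=Ro.from_matrix(R.T@RT).as_rotvec()/n
        for _ in range(n):
            print(np.round(1e3*R.T@d,0).tolist(),np.round(rv,3).tolist());p=p+d;R=R@Ro.from_rotvec(rv).as_matrix()
E
python3 - <<'E'
from h import *
state();plan([(np.array([.35,.35,.42]),5),(W(.13,0,.24),7)])
E
```

```text
t 0.1 tip case mm [-288.   513.4  230.5] rot err [-0.002 -0.001 -0.489] F [ 0.8  0.7 -0.1] q [ 1.19  0.31  1.64  0.    1.2  -0.07]
[-45.0, -37.0, -3.0] [-0.0, -0.0, -0.098]
[-41.0, -41.0, -3.0] [-0.0, -0.0, -0.098]
[-37.0, -45.0, -3.0] [-0.0, -0.0, -0.098]
[-32.0, -48.0, -3.0] [-0.0, -0.0, -0.098]
[-27.0, -51.0, -3.0] [-0.0, -0.0, -0.098]
[-44.0, -35.0, 1.0] [-0.0, 0.0, 0.0]
[-44.0, -35.0, 1.0] [-0.0, 0.0, 0.0]
[-44.0, -35.0, 1.0] [-0.0, 0.0, 0.0]
[-44.0, -35.0, 1.0] [-0.0, 0.0, 0.0]
[-44.0, -35.0, 1.0] [-0.0, 0.0, 0.0]
[-44.0, -35.0, 1.0] [-0.0, 0.0, 0.0]
[-44.0, -35.0, 1.0] [-0.0, 0.0, 0.0]
```

Call:
move_arm(
  moves=[
    [-45, -37, -3, 0, 0, -0.098, 0],
    [-41, -41, -3, 0, 0, -0.098, 0],
    [-37, -45, -3, 0, 0, -0.098, 0],
    [-32, -48, -3, 0, 0, -0.098, 0],
    [-27, -51, -3, 0, 0, -0.098, 0],
  ],
  force=40,
)

```text
time: 0.72
tool_pos: [0.3499, 0.3481, 0.4194]
eef_rot: [[-0.984, -0.178, -0.0], [-0.178, 0.984, -0.0], [0.0, -0.0, -1.0]]
force: [0.8, 1.4, 0.4]
gripper_width: 0.0
gripper_force: 0.0
```

Call:
move_arm(
  moves=[
    [-44, -35, 1, 0, 0, 0, 0],
    [-44, -35, 1, 0, 0, 0, 0],
    [-44, -35, 1, 0, 0, 0, 0],
    [-44, -35, 1, 0, 0, 0, 0],
    [-44, -35, 1, 0, 0, 0, 0],
    [-44, -35, 1, 0, 0, 0, 0],
    [-44, -35, 1, 0, 0, 0, 0],
    [0, 0, 0, 0, 0, 0, 0],
  ],
)

```text
time: 1.72
tool_pos: [0.6979, 0.1593, 0.4106]
eef_rot: [[-0.985, -0.17, -0.001], [-0.17, 0.985, -0.001], [0.001, -0.001, -1.0]]
force: [0.2, 0.7, -0.1]
gripper_width: 0.0003
gripper_force: 0.0
```

Run:
```python
from h import *
state()
cv2.imwrite("pics/s1.png",cv2.resize(grab_frame("side")[150:400,150:450,::-1],None,fx=2.4,fy=2.4,interpolation=2))
```

```text
t 1.73 tip case mm [133.4  -2.1 237.6] rot err [-0.001 -0.001 -0.003] F [ 0.2  0.7 -0.1] q [ 0.16  0.48  1.39 -0.    1.28 -1.58]
```

View pics/s1.png

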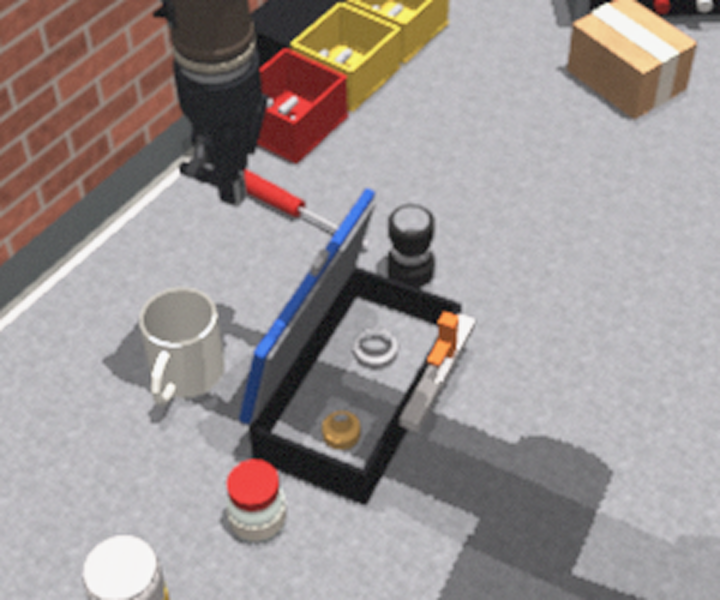

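The crop shows the shut fingertips at (230,190), behind and above the lid, clear of mug and screwdriver. Now down behind the lid.

Call:
move_arm(
  moves=[
    [10, 2, 38, 0, 0, 0, 0],
    [20, 0, 38, 0, 0, 0, 0],
    [5, 0, 0, 0, 0, 0, 0],
  ],
)

```text
time: 2.15
tool_pos: [0.6566, 0.1587, 0.3321]
eef_rot: [[-0.984, -0.176, -0.011], [-0.176, 0.984, -0.002], [0.011, 0.0, -1.0]]
force: [-0.2, -0.5, -0.1]
gripper_width: 0.0003
gripper_force: 0.0
```

Call:
move_arm(
  moves=[
    [8, 0, 0, 0, 0, 0, 0],
    [6, 0, 0, 0, 0, 0, 0],
    [4, 0, 0, 0, 0, 0, 0],
    [4, 0, 0, 0, 0, 0, 0],
  ],
)

```text
time: 2.65
tool_pos: [0.6391, 0.1543, 0.3378]
eef_rot: [[-0.985, -0.174, 0.002], [-0.174, 0.985, 0.0], [-0.002, 0.0, -1.0]]
force: [0.1, 0.1, -0.8]
gripper_width: -0.0
gripper_force: 0.0
```

Run:
```python
from h import *
state()
```

```text
t 2.65 tip case mm [ 75.1   3.4 164.8] rot err [0.    0.002 0.001] F [ 0.1  0.1 -0.8] q [ 0.17  0.43  1.61  0.    1.1  -1.58]
```

Call:
move_arm(
  moves=[
    [4, 0, 0, 0, 0, 0, 0],
    [3, 0, 0, 0, 0, 0, 0],
    [3, 0, 0, 0, 0, 0, 0],
  ],
)

```text
time: 3.02
tool_pos: [0.6289, 0.1525, 0.3366]
eef_rot: [[-0.985, -0.174, -0.0], [-0.174, 0.985, -0.0], [0.0, -0.0, -1.0]]
force: [0.2, 0.4, -0.8]
gripper_width: -0.0001
gripper_force: 0.0
```

Call:
move_arm(
  moves=[
    [4, 0, 1, 0, 0, 0, 0],
    [4, 0, 1, 0, 0, 0, 0],
  ],
)

```text
time: 3.28
tool_pos: [0.6218, 0.1512, 0.3356]
eef_rot: [[-0.985, -0.174, 0.004], [-0.174, 0.985, 0.001], [-0.004, 0.0, -1.0]]
force: [1.5, 1.7, 2.1]
gripper_width: 0.0003
gripper_force: 1.6
```

Run:
```python
from h import *
state()
```

```text
t 3.27 tip case mm [ 57.9   3.4 162.6] rot err [0.    0.004 0.001] F [1.5 1.7 2.1] q [ 0.17  0.4   1.65  0.    1.08 -1.58]
```

Call:
move_arm(
  moves=[
    [5.7, 0, 0.9, 0, 0, 0, 0],
    [5.7, 0, 1.3, 0, 0, 0, 0],
    [5.6, 0, 1.6, 0, 0, 0, 0],
    [5.5, 0, 1.9, 0, 0, 0, 0],
    [5.4, 0, 2.2, 0, 0, 0, 0],
    [5.3, 0, 2.5, 0, 0, 0, 0],
    [5.1, 0, 2.8, 0, 0, 0, 0],
    [4.9, 0, 3.1, 0, 0, 0, 0],
  ],
)

```text
time: 4.28
tool_pos: [0.5783, 0.1435, 0.3182]
eef_rot: [[-0.985, -0.174, 0.0], [-0.174, 0.985, -0.0], [-0.0, -0.0, -1.0]]
force: [2.7, 1.5, -0.5]
gripper_width: -0.0001
gripper_force: 1.1
```

Run:
```python
from h import *
state()
```

```text
t 4.28 tip case mm [ 13.1   3.3 145.2] rot err [-0.     0.     0.001] F [ 2.7  1.5 -0.5] q [ 0.17  0.35  1.77 -0.    1.02 -1.58]
```

Call:
move_arm(
  moves=[
    [4.9, 0, 3.3, 0, 0, 0, 0],
    [4.5, 0, 3.6, 0, 0, 0, 0],
    [4.4, 0, 3.8, 0, 0, 0, 0],
    [4.2, 0, 4.1, 0, 0, 0, 0],
    [3.9, 0, 4.3, 0, 0, 0, 0],
    [3.7, 0, 4.5, 0, 0, 0, 0],
    [3.5, 0, 4.7, 0, 0, 0, 0],
    [3.2, 0, 4.9, 0, 0, 0, 0],
  ],
)

```text
time: 5.28
tool_pos: [0.5466, 0.1379, 0.2849]
eef_rot: [[-0.985, -0.174, -0.0], [-0.174, 0.985, -0.0], [0.0, -0.0, -1.0]]
force: [1.3, 0.5, 1.9]
gripper_width: -0.0003
gripper_force: 0.9
```

Run:
```python
from h import *
state()
```

```text
t 5.28 tip case mm [-19.2   3.3 111.9] rot err [-0.    -0.     0.001] F [1.3 0.5 1.9] q [ 0.17  0.34  1.87 -0.    0.94 -1.58]
```

Call:
move_arm(
  moves=[
    [2.9, 0, 5, 0, 0, 0, 0],
    [2.6, 0, 5.2, 0, 0, 0, 0],
    [2.3, 0, 5.3, 0, 0, 0, 0],
    [2.1, 0, 5.5, 0, 0, 0, 0],
    [1.7, 0, 5.5, 0, 0, 0, 0],
    [1.5, 0, 5.6, 0, 0, 0, 0],
  ],
)

```text
time: 6.02
tool_pos: [0.5337, 0.1357, 0.2527]
eef_rot: [[-0.985, -0.174, -0.0], [-0.174, 0.985, -0.0], [0.0, -0.0, -1.0]]
force: [1.9, 0.3, 1.2]
gripper_width: 0.0001
gripper_force: 0.9
```

Run:
```python
from h import *
state()
```

```text
t 6.03 tip case mm [-32.2   3.3  79.7] rot err [-0.    -0.     0.001] F [1.9 0.3 1.2] q [ 0.17  0.36  1.91 -0.    0.87 -1.58]
```

Call:
move_arm(
  moves=[
    [1, 0, 4, 0, 0, 0, 0],
    [0.5, 0, 3, 0, 0, 0, 0],
    [0, 0, 1.5, 0, 0, 0, 0],
    [0, 0, 0, 0, 0, 0, 0],
  ],
)

```text
time: 6.52
tool_pos: [0.5319, 0.1353, 0.2441]
eef_rot: [[-0.985, -0.174, -0.002], [-0.174, 0.985, -0.0], [0.002, -0.0, -1.0]]
force: [-0.1, -0.0, 0.9]
gripper_width: 0.0001
gripper_force: 0.1
```

Call:
move_arm(
  moves=[
    [0, 0, 1, 0, 0, 0, 0],
    [0, 0, 0, 0, 0, 0, 0],
  ],
)

```text
time: 6.78
tool_pos: [0.5319, 0.1354, 0.2435]
eef_rot: [[-0.985, -0.174, -0.002], [-0.174, 0.985, -0.0], [0.002, -0.0, -1.0]]
force: [-1.6, -0.1, 3.2]
gripper_width: -0.0004
gripper_force: 1.5
```

Call:
move_arm(
  moves=[
    [0, 0, 1, 0, 0, 0, 0],
    [0, 0, 0, 0, 0, 0, 0],
  ],
)

```text
time: 7.02
tool_pos: [0.532, 0.1354, 0.2434]
eef_rot: [[-0.985, -0.174, -0.002], [-0.174, 0.985, -0.0], [0.002, -0.0, -1.0]]
force: [-4.5, -1.1, 9.1]
gripper_width: -0.0
gripper_force: 4.5
```

Call:
move_arm(
  moves=[
    [0, 0, 1, 0, 0, 0, 0],
    [0, 0, 0, 0, 0, 0, 0],
  ],
)

```text
time: 7.28
tool_pos: [0.5321, 0.1354, 0.2433]
eef_rot: [[-0.985, -0.175, -0.003], [-0.175, 0.985, -0.001], [0.003, -0.0, -1.0]]
force: [-5.7, -1.4, 14.5]
gripper_width: 0.0
gripper_force: 7.2
```

Call:
move_arm(
  moves=[
    [0, 0, -10, 0, 0, 0, 0],
    [0, 0, -50, 0, 0, 0, 0],
    [0, -60, 0, 0, 0, 0, 0],
    [0, -60, 0, 0, 0, 0, 0],
    [0, 0, 0, 0, 0, 0, 0],
  ],
)

```text
time: 7.9
tool_pos: [0.5542, 0.0138, 0.302]
eef_rot: [[-0.986, -0.169, 0.002], [-0.169, 0.986, -0.001], [-0.002, -0.001, -1.0]]
force: [-0.0, 0.6, 0.1]
gripper_width: -0.0
gripper_force: 0.0
```

Run:
```python
from h import *
state()
cv2.imwrite("pics/s2.png",cv2.resize(grab_frame("side")[200:380,190:410,::-1],None,fx=3.3,fy=3.3,interpolation=2))
plan([(W(-.075,-.105,.13),2),(W(-.075,-.105,.085),1)])
```

```text
t 7.9 tip case mm [ -32.9 -120.4  129. ] rot err [-0.001  0.002 -0.005] F [-0.   0.6  0.1] q [-0.05  0.3   1.88 -0.    0.96 -1.79]
[21.0, 7.0, -1.0] [0.0, 0.0, -0.002]
[21.0, 7.0, -1.0] [0.0, 0.0, -0.002]
[0.0, 0.0, 45.0] [-0.0, -0.0, 0.0]
```

View pics/s2.png

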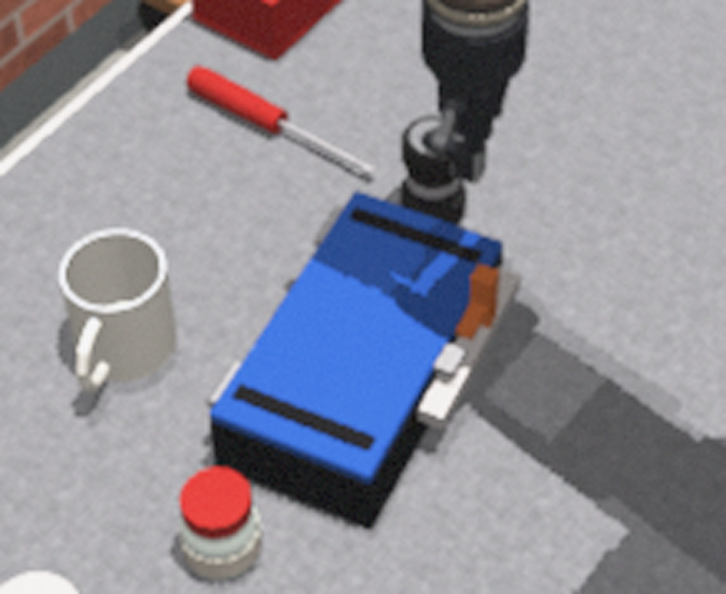

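The lid lies flat and shut, tab at (450,358), catch post at (484,290) still right; the coupling stands. Now to the right of the post and down.

Call:
move_arm(
  moves=[
    [21, 7, -1, 0, 0, 0, 0],
    [21, 7, -1, 0, 0, 0, 0],
    [0, 0, 30, 0, 0, 0, 0],
    [0, 0, 14, 0, 0, 0, 0],
    [0, 0, 0, 0, 0, 0, 0],
  ],
)

```text
time: 8.57
tool_pos: [0.5088, 0.0245, 0.2582]
eef_rot: [[-0.985, -0.175, -0.003], [-0.175, 0.985, 0.0], [0.003, 0.001, -1.0]]
force: [0.3, -0.3, -0.3]
gripper_width: 0.0002
gripper_force: 0.0
```

Call:
move_arm(
  moves=[
    [0, 6, 0, 0, 0, 0, 0],
    [0, 6, 0, 0, 0, 0, 0],
    [0, 4, 0, 0, 0, 0, 0],
    [0, 4, 0, 0, 0, 0, 0],
  ],
)

```text
time: 9.07
tool_pos: [0.5062, 0.0438, 0.2599]
eef_rot: [[-0.985, -0.174, 0.001], [-0.174, 0.985, 0.0], [-0.001, -0.0, -1.0]]
force: [-0.0, -0.7, -0.8]
gripper_width: 0.0
gripper_force: 0.0
```

Run:
```python
from h import *
state()
```

```text
t 9.07 tip case mm [-75.2 -82.4  86.9] rot err [-0.     0.001  0.001] F [-0.  -0.7 -0.8] q [ 0.    0.28  2.01  0.    0.85 -1.75]
```

Call:
move_arm(
  moves=[
    [0, 3, 0, 0, 0, 0, 0],
    [0, 3, 0, 0, 0, 0, 0],
    [0, 4, 0, 0, 0, 0, 0],
    [0, 4, 0, 0, 0, 0, 0],
  ],
)

```text
time: 9.57
tool_pos: [0.5037, 0.0572, 0.2596]
eef_rot: [[-0.985, -0.174, 0.0], [-0.174, 0.985, -0.001], [-0.0, -0.001, -1.0]]
force: [0.0, -2.3, 0.5]
gripper_width: 0.0001
gripper_force: 1.1
```

Call:
move_arm(
  moves=[
    [0, 4, 0, 0, 0, 0, 0],
    [0, 4, 0, 0, 0, 0, 0],
    [0, 4, 0, 0, 0, 0, 0],
    [0, 3, 0, 0, 0, 0, 0],
  ],
)

```text
time: 10.07
tool_pos: [0.501, 0.0723, 0.2596]
eef_rot: [[-0.985, -0.174, 0.0], [-0.174, 0.985, -0.0], [-0.0, -0.0, -1.0]]
force: [0.1, -1.7, 0.3]
gripper_width: 0.0001
gripper_force: 1.0
```

Call:
move_arm(
  moves=[
    [0, 2, 0, 0, 0, 0, 0],
    [0, 1.5, 0, 0, 0, 0, 0],
    [0, 0, 0, 0, 0, 0, 0],
  ],
)

```text
time: 10.45
tool_pos: [0.5004, 0.0756, 0.2596]
eef_rot: [[-0.985, -0.174, 0.0], [-0.174, 0.985, 0.0], [-0.0, 0.0, -1.0]]
force: [0.1, -1.1, -0.0]
gripper_width: -0.0003
gripper_force: 0.6
```

Run:
```python
from h import *
state()
```

```text
t 10.45 tip case mm [-75.3 -50.   86.6] rot err [0.    0.    0.001] F [ 0.1 -1.1 -0. ] q [ 0.06  0.28  2.01  0.    0.85 -1.68]
```

Call:
move_arm(
  moves=[
    [0, 2, 0, 0, 0, 0, 0],
    [0, 1, 0, 0, 0, 0, 0],
    [0, 0, 0, 0, 0, 0, 0],
  ],
)

```text
time: 10.82
tool_pos: [0.4999, 0.0785, 0.2596]
eef_rot: [[-0.985, -0.174, 0.0], [-0.174, 0.985, 0.0], [-0.0, 0.0, -1.0]]
force: [1.3, -1.6, 0.5]
gripper_width: 0.0002
gripper_force: 0.8
```

Call:
move_arm(
  moves=[
    [0, 1.5, 0, 0, 0, 0, 0],
    [0, 0, 0, 0, 0, 0, 0],
  ],
)

```text
time: 11.08
tool_pos: [0.4997, 0.08, 0.2596]
eef_rot: [[-0.985, -0.174, 0.0], [-0.174, 0.985, 0.0], [-0.0, 0.0, -1.0]]
force: [0.5, -1.7, 0.8]
gripper_width: -0.0001
gripper_force: 0.8
```

Call:
move_arm(
  moves=[
    [0, 1, 0, 0, 0, 0, 0],
    [0, 0, 0, 0, 0, 0, 0],
  ],
)

```text
time: 11.32
tool_pos: [0.4995, 0.0809, 0.2596]
eef_rot: [[-0.985, -0.174, 0.0], [-0.174, 0.985, 0.0], [-0.0, 0.0, -1.0]]
force: [1.0, -1.8, 0.8]
gripper_width: 0.0
gripper_force: 0.9
```

Still sliding at ~2 N, so I continue to the stop.

Call:
move_arm(
  moves=[
    [0, 1, 0, 0, 0, 0, 0],
    [0, 1, 0, 0, 0, 0, 0],
    [0, 0, 0, 0, 0, 0, 0],
  ],
)

```text
time: 11.7
tool_pos: [0.4992, 0.0827, 0.2596]
eef_rot: [[-0.985, -0.175, 0.0], [-0.175, 0.985, -0.001], [-0.0, -0.001, -1.0]]
force: [0.9, -2.8, -0.3]
gripper_width: -0.0
gripper_force: 1.8
```

Call:
move_arm(
  moves=[
    [0, 1, 0, 0, 0, 0, 0],
    [0, 1, 0, 0, 0, 0, 0],
    [0, 0, 0, 0, 0, 0, 0],
  ],
)

```text
time: 12.08
tool_pos: [0.4991, 0.0836, 0.2597]
eef_rot: [[-0.984, -0.176, 0.001], [-0.176, 0.984, -0.004], [-0.0, -0.004, -1.0]]
force: [3.2, -7.9, 0.3]
gripper_width: -0.0001
gripper_force: 4.6
```

Call:
move_arm(
  moves=[
    [0, 1, 0, 0, 0, 0, 0],
    [0, 0, 0, 0, 0, 0, 0],
  ],
)

```text
time: 12.32
tool_pos: [0.499, 0.084, 0.2598]
eef_rot: [[-0.984, -0.176, 0.001], [-0.176, 0.984, -0.005], [-0.0, -0.005, -1.0]]
force: [2.1, -11.6, 0.0]
gripper_width: -0.0
gripper_force: 6.0
```

Call:
move_arm(
  moves=[
    [0, -15, 0, 0, 0, 0, 0],
    [0, -20, 0, 0, 0, 0, 0],
    [0, 0, -50, 0, 0, 0, 0],
    [0, 0, -60, 0, 0, 0, 0],
    [40, -40, 0, 0, 0, 0, 0],
    [40, -40, 0, 0, 0, 0, 0],
    [0, 0, 0, 0, 0, 0, 0],
    [0, 0, 0, 0, 0, 0, 0],
  ],
)

```text
time: 13.32
tool_pos: [0.4398, -0.0412, 0.3695]
eef_rot: [[-0.985, -0.173, 0.0], [-0.173, 0.985, 0.002], [-0.0, 0.002, -1.0]]
force: [0.4, 0.7, 0.7]
gripper_width: 0.0004
gripper_force: 0.0
```

Run:
```python
from h import *
state()
a=cv2.resize(grab_frame("side")[200:380,190:410,::-1],None,fx=3.3,fy=3.3,interpolation=2)
cv2.imwrite("pics/s3.png",a);t=np.ascontiguousarray(grab_frame("top")[:,:,::-1])
cv2.imwrite("pics/t3.png",cv2.resize(t[180:310,180:345],None,fx=4.6,fy=4.6,interpolation=2))
```

```text
t 13.32 tip case mm [-155.3 -154.3  196.5] rot err [ 0.002  0.    -0.001] F [0.4 0.7 0.7] q [-0.19 -0.01  2.08  0.    1.07 -1.94]
```

View pics/s3.png

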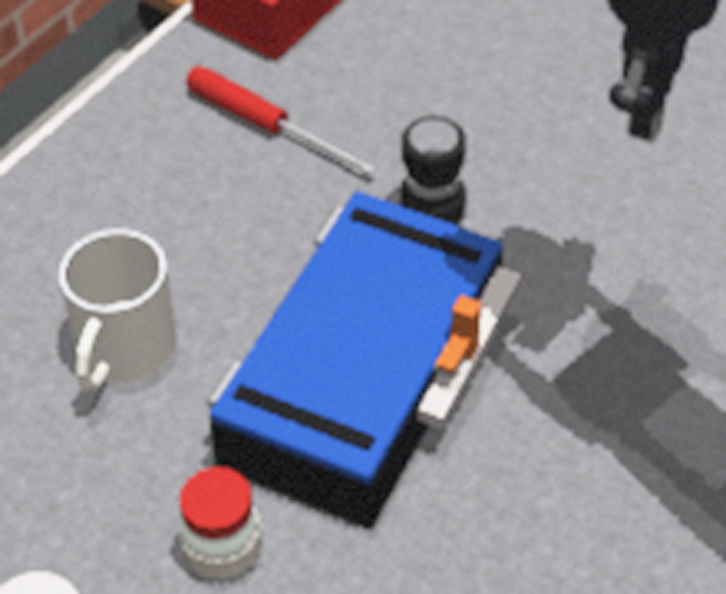

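View pics/t3.png

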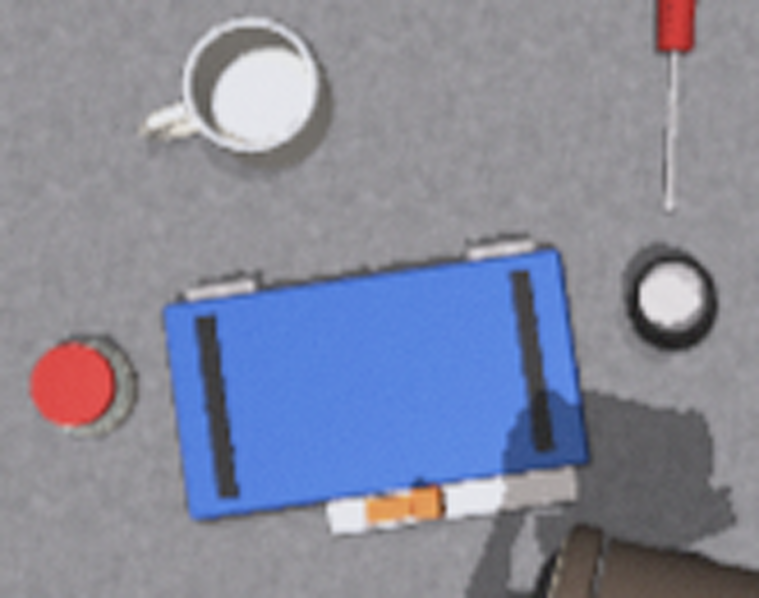

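Side crop: the lid is shut and the tongue (455,350) lies over the tab. Top crop: the post has moved left to (426,503), about 34 mm, which matches the full stroke, and the neighbours have not moved. The arm is clear, so I hand in.

```bash
python3 -c "
from plant import workorder
print(workorder.sign_off())"
```

```text
the job is handed in; nothing more can be done
None
```

The lid is fully shut and the orange catch is pushed left to its stop with its tongue over the tab; nothing else on the bench has moved in the camera views, and I handed the job in at about 13 s (peak force about 16 N).

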